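# Clear and pop open the folding list stand

### The job

A white pill bottle has been parked on the folded list stand. Pick it up and set it down upright in the grey stock tray, without dropping it; then push the stand's ledge back until the stand snaps open and stays up by itself, and leave everything else where it stands.

Things in the scene. Friction and masses are not known exactly. Their poses are not given: they have to be found in the camera images.
- stand: Plywood base of the folding list stand, fixed: 190 mm (x) by 226 mm (y), 12 mm thick, with two cheeks (tops 50 mm above the table) at y = +-90 mm carrying the hinge. Origin: centre of the underside, on the table. Its front (-x) faces the robot, yaw up to 0.4 rad. A thin steel spring strut lies on its +y side. The hinge lies along y at x = +60 mm, 26 mm above the table.
- back (a joint): Hinge of the stand's back, rad: 0 folded flat on the base, 1.22 fully open. The back is a plywood board 150 mm long, 156 wide, 8 thick, with a paper sheet; folded, it reaches from the hinge towards -x, top face 30 mm above the table. A spring holds either state: below about 0.8 rad it falls back folded, beyond it springs open. Opening lifts the free end.
- ledge_top (a point): Middle of the top edge of the ledge, a plywood strip 156 mm wide (y), 6 mm thick, square on the back, 12 mm from the hinge line. Folded, it stands upright at x = +48 mm of the stand, 30 to 88 mm above the table. Pushing it near its top to the stand's +x turns the back up and open: roughly 5 to 9 N over some 45 mm. Open, it juts out to +x.
- bottle: White pill bottle with white cap, 52 mm diameter, 95 mm tall, about 0.15 kg, standing somewhere on the folded back, in front of the ledge. Origin: centre of its underside, z up along its axis.
- tray: Grey open stock tray, fixed: 200 mm (x) by 190 mm (y) outside, walls 5 mm thick and 25 mm high, floor 5 mm thick. Origin: centre of the underside, on the table. Two small amber vials stand in its far (+x) half; its near (-x) half is free. It stands to the left or right of the stand.
- vial_a: Amber vial with a white cap in the far half of the tray, 40 mm diameter, 75 mm tall. Origin: centre of its underside. Leave alone.
- vial_b: As vial_a, the other vial in the tray. Leave alone.
- red_cap: Loose red screw cap lying flat near the robot, 48 mm diameter, 12 mm high. Origin: centre of its underside. Leave alone.
- scoop: White plastic spoon, 150 mm long, lying at the left side. Leave alone.
- big_jar: Large white jar, 70 mm diameter, 120 mm tall, beyond and between the stand and tray. Origin: centre of its underside. Leave alone.
- amber_jar: Amber jar, 60 mm diameter, 100 mm tall, at the right side. Origin: centre of its underside. Leave alone.

How it is judged:
By the outcome, as a careful person would: the job done as asked, in the order asked, and still so for the second after the job is handed in, with the robot touching nothing.
It also fails if it takes over 51 s, if anything falls off the work surface, if the arm or the gripper's body presses on something with over 40 N, if the wrist force passes 120 N, or if a joint passes its speed limit or range.

### The arm

A 6-joint arm with a two-finger parallel gripper is mounted at the origin on the work surface. World frame = base frame: x ahead of the robot, y to its left, z up, the work surface at z = 0. Lengths are in mm, angles in rad, forces in N, time in s.
With the tool pointing down it reaches from about 375 to 750 mm from the base axis. Payload 9 kg.
Tool frame: the origin (TCP) lies on the centre line of the jaws, within the pads' length; the fingertips stand 25 mm ahead of it and the grasp point (between the pads) lies 6 mm ahead of it (env.tip_reach is the distance from the TCP to the fingertips, in mm); z points along the fingers, y is the line along which they close (so a half turn about z gives the same grasp; the last joint's range is limited). The gripper opens to 85 mm and grips with 20 to 120 N. Pads are 22 mm wide; open, the fingers measure 114 mm over their backs; the gripper's body (76 mm by 85 mm) begins 54 mm behind the grasp point. The pads swing forward as they close: fully open they stand 13 mm farther back than shut.
Start: joints at [-1.377, 0.104, 0.097, 1.564, 0, 1.353], TCP at [240.168, -549.867, 256.331] pointing down, gripper open.
Joint ranges: [-2.99, 2.99], [-0.84, 1.86], [-1.1, 1.16], [-1.84, 2.11], [-1.51, 1.56], [-3.14, 3.14]. Speed limits (rad/s): [2.22, 2.22, 2.57, 3.14, 3.14, 3.14].

### API

Orientations are given as [roll, pitch, yaw] about the fixed x, y, z axes, in that order (R = Rz(yaw) Ry(pitch) Rx(roll)).
In Python, from cell import env gives the robot as it stands. The module is installed in compiled form; this text tells all that it offers.
- The arm moves only by the tool arm_command, never from a script. Its argument "commands" is text: rows parted by semicolons, each of 7 numbers parted by spaces: the shift along the tool's x, y, z in units of 40 mm (1.0 is 40 mm), then the turn, a rotation vector about the tool's x, y, z in units of 8 degrees (1.0 is 8 degrees), then the opening in per cent of the stroke, from 0 (shut) to 100 (fully open). In form: x y z wx wy wz fingers; .... A call has exactly 8 rows; each row shifts and turns the commanded pose from where the row before left it, along the tool's axes as they then stand; what a row does not reach is not made up. A row lasts 1/10 s, in which the tool goes at most 50 mm and 8.59 degrees, less where a joint would pass 70% of its speed; a pose out of reach is approached as far as the arm can. A call is refused whole if a number of a shift passes 1 or a number of a turn 1, either way. A call with a gripper value outside its range is refused whole. The fingers move at their own pace and stop on an object; "newtons" is the grip in N (left out, the last holds). Time passes only in rows, so rows that do not move let the fingers close, or fill a call up. It gives the time, the measured TCP pose, the force, the opening and the grip force at its end, in the units of the state.
- env.get_obs(): the state, without advancing time (a new reading comes with each control period).
- env.snapshot(name): name is "scene" or "top" or "wrist"; returns (picture, depth): 400x640x3 uint8, red, green, blue; 400x640 float32, mm along the optical axis (not along the pixel's ray), 0 where there is no reading.
- env.camera_info(name): a dict with "fx", "fy", "cx", "cy" (pixels), "dist" ([k1, k2, p1, p2, k3] as OpenCV has them; the pictures are not rectified), "eye" and "attitude" of the camera in the world; the wrist camera has in their place "mount" (4x4, takes a point from camera to tool coordinates, whose origin is the TCP and whose axes are the flange's). Camera axes: x right, y down, z forward; pixel columns grow to the right and rows downward; lengths in mm; the calibration is good to about 2 mm. A picture is of the moment at which its call begins: read the wrist's pose just before it. camera_info takes no time and is no camera call.
- env.sign_off(): hands the job in; it is judged then, once.
The state is a dict: "clock": time; "joint_positions": joint angles; "joint_vel": joint speeds; "tau": joint torques, N m; "tcp_pos": TCP position; "orientation": TCP orientation; "contact_force": force on the tool from outside, world axes, zero at the start; "moment": the same for the moment, N m; "gripper_width": finger opening in mm; "grasp_force": force on a finger pad.
Only numpy, scipy, OpenCV 4.12 (cv2) and the standard library are available. Lean on these libraries where they do the work, as an engineer would, in place of code of your own. Each camera call takes 0.05 s, during which the arm holds its last target. There are 200 camera calls.

## Working session

There is one attempt and no reset: what is moved stays moved. The work goes in short steps, Python scripts to look and compute and a tool call to move; the robot and the scene stay as the last step left them, time stands still between calls to the robot, and variables do not carry over. Pictures are saved under pics/ and viewed, at most 10 in all, crops included, and the job is handed in when it is done.

Besides the shell and the picture viewer there is one more tool, called after ">>>" in YAML: its name, and indented under it one key for each argument. arm_command: Moves the arm, as the interface text tells. Its arguments: {"type":"object","properties":{"commands":{"type":"string"},"newtons":{"type":"number"}},"required":["commands"]}

```bash
mkdir -p pics; cat > h.py <<'E'
import numpy as np, cv2
from cell import env
from scipy.spatial.transform import Rotation as R
def cloud(name, ci, d):
    K=np.array([[ci['fx'],0,ci['cx']],[0,ci['fy'],ci['cy']],[0,0,1.]])
    u,v=np.meshgrid(np.arange(640),np.arange(400))
    p=cv2.undistortPoints(np.stack([u,v],-1).reshape(-1,1,2).astype(float),K,np.array(ci['dist'],float)).reshape(400,640,2)
    return np.dstack([p[...,0]*d,p[...,1]*d,d])
E
python3 - <<'E'
from h import *
for n in ('top','scene'):
    ci=env.camera_info(n); print(ci)
    im,d=env.snapshot(n); cv2.imwrite(f'pics/{n}.png',im[...,::-1]); np.save(f'{n}_d.npy',d)
print(env.get_obs(), env.tip_reach)
E
```

```text
{'fx': 430.60313415279506, 'fy': 430.60313415279506, 'cx': 328.41337223866645, 'cy': 199.56084485265202, 'dist': array([-0.00342669,  0.        ,  0.        ,  0.        ,  0.        ]), 'eye': array([ 333.43225227,   13.38021218, 1189.70428881]), 'attitude': array([-2.93124104,  0.00352397, -1.58390525])}
{'fx': 377.8142734938291, 'fy': 377.8142734938291, 'cx': 314.91211855719877, 'cy': 195.92788824421697, 'dist': array([-0.04825493,  0.        ,  0.        ,  0.        ,  0.        ]), 'eye': array([1117.83558424,  -32.14029224,  892.34141341]), 'attitude': array([-2.54425142e+00, -2.32969978e-03,  1.49902737e+00])}
{'clock': 0.1, 'joint_positions': array([-1.37673310e+00,  1.04629126e-01,  9.65414666e-02,  1.56393117e+00,
        8.90219459e-06,  1.35309651e+00]), 'joint_vel': array([ 0.00042968, -0.00104106,  0.00319123, -0.0005413 , -0.0002849 ,
        0.00033731]), 'tau': array([ 6.94691262e-03, -5.58212078e+01,  5.04716706e+01,  1.32862752e-02,
       -1.95236175e-04,  5.60080888e-07]), 'tcp_pos': array([ 240.09065632, -549.56074481,  255.60314194]), 'orientation': array([-3.14040093e+00, -2.72733415e-04,  4.11762881e-01]), 'contact_force': array([-0.55379383,  0.41972183, -0.81540277]), 'moment': array([-0.02682072, -0.05787326,  0.02967647]), 'grasp_force': 0.0, 'gripper_width': 85.5077232644251} 25.0
```

View pics/top.png

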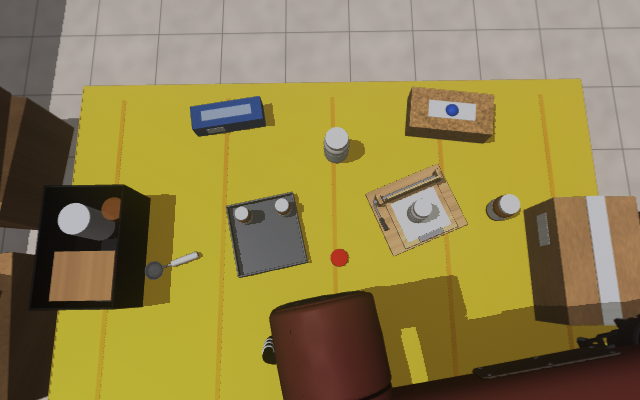

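View pics/scene.png

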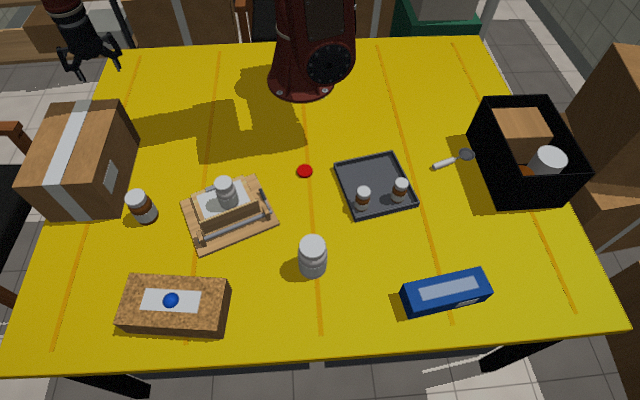

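The top view shows the bottle cap at about (422,207) on the stand, whose centre is about (417,210). The tray is centred at about (267,235), with its vials at (242,213) and (282,205), the red cap at (340,257) and the big jar at (337,140). The scene view agrees with this.

```bash
python3 - <<'E'
from h import *
im=cv2.imread('pics/top.png')
big=cv2.resize(im[150:290,210:480],(0,0),fx=2.95,fy=2.95,interpolation=cv2.INTER_CUBIC); cv2.imwrite('pics/crop.png',big)
W={}
for n in ('top','scene'):
    ci=env.camera_info(n); d=np.load(n+'_d.npy')
    P=cloud(n,ci,d)@R.from_euler('xyz',ci['attitude']).as_matrix().T+ci['eye']; P[d==0]=np.nan
    np.save(n+'_w.npy',P); W[n]=P
P=W['top']
for u,v in [(340,180),(422,207),(242,213),(282,205),(267,240),(340,257),(337,133),(410,225)]: print(u,v,P[v,u].round(1))
for n in W:
    Q=W[n].reshape(-1,3); Q=Q[~np.isnan(Q).any(1)]
    def sel(c,r,z0,z1): 
        return Q[(np.hypot(Q[:,0]-c[0],Q[:,1]-c[1])<r)&(Q[:,2]>z0)&(Q[:,2]<z1)]
    # bottle cap
    s=sel(P[207,422],50,112,140); print(n,'cap',len(s),s.min(0).round(1),s.max(0).round(1),np.median(s,0).round(1))
    for u,v in [(242,213),(282,205)]:
        s=sel(P[v,u],28,68,90);print(n,'vial',len(s),s.min(0).round(1),s.max(0).round(1),np.median(s,0).round(1))
    s=sel(P[240,267],170,15,35); h=cv2.minAreaRect(s[:,:2].astype(np.float32)); print(n,'tray',h)
    s=sel(P[210,417],170,6,18); h=cv2.minAreaRect(s[:,:2].astype(np.float32)); print(n,'base',h)
    s=sel(P[210,417],150,76,95); s=s[s[:,0]>P[207,422][0]+35];h=cv2.minAreaRect(s[:,:2].astype(np.float32)); print(n,'ledge',h,len(s),s[:,2].max())
    s=sel(P[210,417],150,25,34); h=cv2.minAreaRect(s[:,:2].astype(np.float32)); print(n,'back',h)
E
```

```text
340 180 [644.3 -19.6  -0.7]
422 207 [ 538.5 -221.3  124.3]
242 213 [537.6 241.1  79.7]
282 205 [557.4 136.4  80.3]
267 240 [475.2 185.8   0.8]
340 257 [424.8 -15.2  11.6]
337 133 [740.3 -10.7 120.2]
410 225 [ 506.6 -205.7   34.6]
top cap 274 [ 515.3 -245.1  112. ] [ 559.8 -200.1  130.4] [ 538.  -222.1  123.7]
top vial 156 [520.4 225.8  68.6] [554.  260.4  85.4] [537.4 243.   79.6]
top vial 158 [540.6 120.5  70.1] [576.9 155.7  84.1] [557.6 137.1  79.5]
top tray ((491.0894775390625, 187.11944580078125), (200.93760681152344, 190.43959045410156), 11.718374252319336)
top base ((515.3319702148438, -214.40240478515625), (273.8905029296875, 291.1624755859375), 22.751815795898438)
top ledge ((601.2985229492188, -211.42483520507812), (6.9014787673950195, 154.44332885742188), 21.94546127319336) 156 92.43499354703044
top back ((544.8743286132812, -222.27890014648438), (162.78399658203125, 197.61056518554688), 22.338558197021484)
scene cap 268 [ 514.9 -244.6  112. ] [ 562.  -198.9  129.5] [ 542.2 -221.1  124.9]
scene vial 153 [519.9 224.8  68.2] [555.9 261.5  82.6] [541.3 241.9  79.5]
scene vial 154 [539.2 118.6  68.5] [577.5 155.3  83.3] [560.5 136.6  79.5]
scene tray ((489.3210754394531, 186.40902709960938), (204.3748779296875, 192.4904327392578), 11.91716194152832)
scene base ((546.8916015625, -233.27996826171875), (212.34426879882812, 225.50050354003906), 22.54229164123535)
scene ledge ((600.7449951171875, -211.63070678710938), (9.016348838806152, 152.2743682861328), 21.784034729003906) 270 92.72350642503488
scene back ((547.0635986328125, -228.40386962890625), (167.67840576171875, 206.85333251953125), 22.141925811767578)
```

View pics/crop.png

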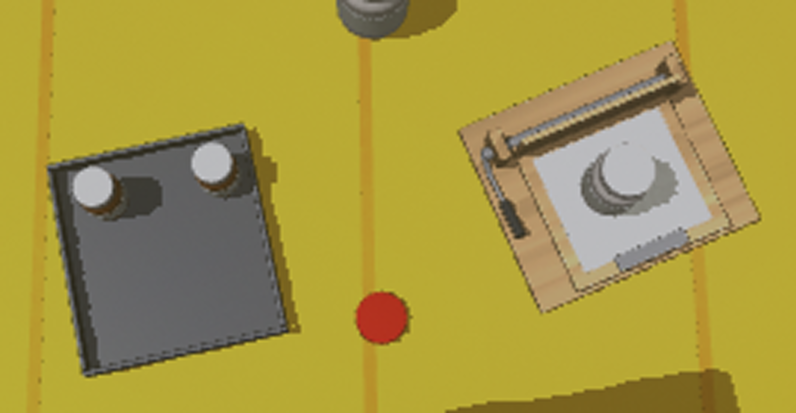

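>>> arm_command:
  commands: "0.5 -0.22 0 0 0 0 100;0.9 -0.4 0 0 0 0 100;0.9 -0.4 0 0 0 0 100;0.9 -0.4 0 0 0 0 100;0.9 -0.4 0 0 0 0 100;0.9 -0.4 0 0 0 0 100;0.9 -0.4 0 0 0 0 100;0.9 -0.4 0 0 0 0 100"

```text
clock: 0.9
tcp_pos: [441.9, -328.8, 256.0]
orientation: [-3.141, 0.0, 0.412]
contact_force: [0.5, -1.3, 0.9]
gripper_width: 85.2
grasp_force: 0.0
```

>>> arm_command:
  commands: "0.9 -0.4 0 0 0 0 100;0.9 -0.4 0 0 0 0 100;0.8 -0.4 0.2 0 0 0 100;0.5 -0.2 0.4 0 0 0 100;0.17 -0.09 0.5 0 0 0 100;0 0 0.4 0 0 0 100;0 0 0.2 0 0 0 100;0 0 0 0 0 0 100"

```text
clock: 1.7
tcp_pos: [536.1, -223.5, 186.9]
orientation: [-3.14, 0.001, 0.411]
contact_force: [0.6, 0.5, 0.1]
gripper_width: 85.4
grasp_force: 0.0
```

```bash
python3 - <<'E'
from h import *
o=env.get_obs(); im,d=env.snapshot('wrist'); cv2.imwrite('pics/w1.png',im[...,::-1])
ci=env.camera_info('wrist'); M=np.array(ci['mount'])
P=cloud('wrist',ci,d).reshape(-1,3); P=P[P[:,2]>0]
T=P@M[:3,:3].T+M[:3,3]
Wd=T@R.from_euler('xyz',o['orientation']).as_matrix().T+o['tcp_pos']
print(o['tcp_pos'],o['orientation'],ci['mount'])
Q=Wd
s=Q[(np.hypot(Q[:,0]-538,Q[:,1]+222)<45)&(Q[:,2]>108)&(Q[:,2]<135)];print('cap',len(s),s.min(0),s.max(0),np.median(s,0))
s=Q[(np.hypot(Q[:,0]-600,Q[:,1]+211)<90)&(Q[:,2]>76)&(Q[:,2]<95)];s=s[(s[:,:2]-[538,-222])@[.92,.38]>40];print(len(s))
if len(s)>20: print(cv2.minAreaRect(s[:,:2].astype(np.float32)))
E
```

```text
[ 536.07304586 -223.50002361  186.88310498] [-3.13971082e+00  1.34784440e-03  4.10934500e-01] [[ 1.21953163e-04 -9.47624289e-01 -3.19387214e-01  8.27350369e+01]
 [ 9.99999893e-01 -2.70048117e-05  4.61958273e-04 -2.09203779e-01]
 [-4.46387872e-04 -3.19387236e-01  9.47624184e-01 -1.17182853e+02]
 [ 0.00000000e+00  0.00000000e+00  0.00000000e+00  1.00000000e+00]]
cap 5346 [ 514.8572759  -244.73918491  109.14600268] [ 561.32479948 -198.83941101  126.60431437] [ 540.7945855  -220.88717357  124.41340754]
2857
((600.6914672851562, -209.55850219726562), (6.529521465301514, 155.84886169433594), 22.135019302368164)
```

View pics/w1.png

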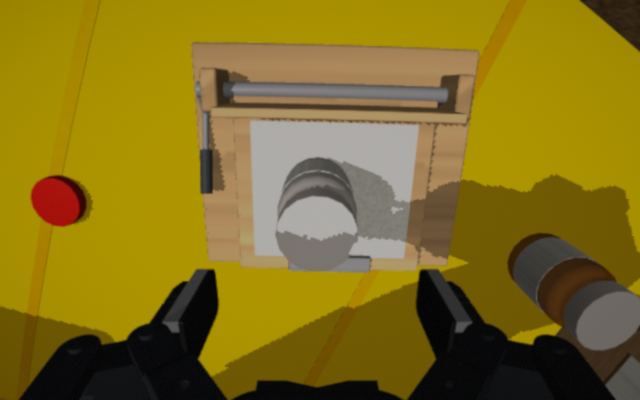

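The wrist view shows the cap centred between the jaws at about column 317. The ledge runs along row 112 and the red cap is at (58,200). All of this agrees with the top view, so I'm descending.

>>> arm_command:
  commands: "0.06 -0.02 0.2 0 0 0 100;0 0 0.4 0 0 0 100;0 0 0.5 0 0 0 100;0 0 0.5 0 0 0 100;0 0 0.4 0 0 0 100;0 0 0.2 0 0 0 100;0 0 0.1 0 0 0 100;0 0 0 0 0 0 100"

```text
clock: 2.55
tcp_pos: [538.9, -221.7, 96.2]
orientation: [3.142, 0.0, 0.412]
contact_force: [-0.4, 0.6, 0.2]
gripper_width: 85.2
grasp_force: 0.0
```

>>> arm_command:
  commands: "0 0 0 0 0 0 0;0 0 0 0 0 0 0;0 0 0 0 0 0 0;0 0 0 0 0 0 0;0 0 0 0 0 0 0;0 0 0 0 0 0 0;0 0 0 0 0 0 0;0 0 0 0 0 0 0"
  newtons: 35

```text
clock: 3.35
tcp_pos: [539.4, -221.9, 97.5]
orientation: [3.14, -0.001, 0.412]
contact_force: [-1.0, 1.4, 5.6]
gripper_width: 50.3
grasp_force: 36.6
```

>>> arm_command:
  commands: "0 0 -0.1 0 0 0 0;0 0 -0.2 0 0 0 0;0 0 -0.3 0 0 0 0;0 0 -0.4 0 0 0 0;0 0 -0.4 0 0 0 0;0 0 -0.3 0 0 0 0;0 0 -0.2 0 0 0 0;0 0 -0.1 0 0 0 0"

```text
clock: 4.15
tcp_pos: [539.3, -221.9, 177.5]
orientation: [3.14, -0.001, 0.412]
contact_force: [0.1, 0.4, -1.3]
gripper_width: 50.6
grasp_force: 36.6
```

>>> arm_command:
  commands: "0 0 0 0 0 -0.3 0;0 0 0 0 0 -0.7 0;0 0 0 0 0 -0.7 0;0 0 0 0 0 -0.3 0;0.1 -0.2 0 0 0 0 0;0.2 -0.4 0 0 0 0 0;0.3 -0.6 0 0 0 0 0;0.4 -0.8 0 0 0 0 0"

```text
clock: 4.95
tcp_pos: [518.3, -133.8, 175.9]
orientation: [-3.141, 0.0, 0.688]
contact_force: [-0.1, 0.9, -1.0]
gripper_width: 50.3
grasp_force: 36.7
```

>>> arm_command:
  commands: "0.4 -0.8 0 0 0 0 0;0.4 -0.8 0 0 0 0 0;0.4 -0.8 0 0 0 0 0;0.4 -0.8 0 0 0 0 0;0.4 -0.8 0 0 0 0 0;0.4 -0.8 0 0 0 0 0;0.4 -0.8 0 0 0 0 0;0.3 -0.6 0 0 0 0 0"

```text
clock: 5.75
tcp_pos: [455.0, 137.8, 176.1]
orientation: [-3.141, 0.0, 0.69]
contact_force: [0.1, 0.0, -0.8]
gripper_width: 50.4
grasp_force: 36.7
```

>>> arm_command:
  commands: "0.22 -0.5 0 0 0 0 0;0.15 -0.35 0.1 0 0 0 0;0.05 -0.16 0.3 0 0 0 0;0 0 0.5 0 0 0 0;0 0 0.6 0 0 0 0;0 0 0.4 0 0 0 0;0 0 0.2 0 0 0 0;0 0 0.1 0 0 0 0"

```text
clock: 6.55
tcp_pos: [442.8, 177.2, 87.1]
orientation: [-3.141, 0.001, 0.69]
contact_force: [-0.3, -0.8, -0.7]
gripper_width: 50.2
grasp_force: 36.7
```

```bash
python3 - <<'E'
from h import *
o=env.get_obs(); print(o['tcp_pos'],o['joint_positions'])
im,d=env.snapshot('scene'); cv2.imwrite('pics/s2.png',cv2.resize(im[120:260,270:490,::-1],None,fx=3,fy=3,interpolation=2))
ci=env.camera_info('scene')
Q=(cloud('scene',ci,d)@R.from_euler('xyz',ci['attitude']).as_matrix().T+ci['eye'])[d>0]
s=Q[(np.hypot(Q[:,0]-444,Q[:,1]-177)<35)&(Q[:,2]>8)&(Q[:,2]<50)];print(len(s),s.min(0),s.max(0))
E
```

```text
[442.77216091 177.18852774  87.09331353] [ 1.05551257e-01 -2.38294582e-01 -5.39351238e-01  1.27131373e+00
 -1.65352152e-04  2.55694858e+00]
108 [435.0187907  144.71663216   8.00056532] [476.29605665 211.64112679  49.62513984]
```

View pics/s2.png

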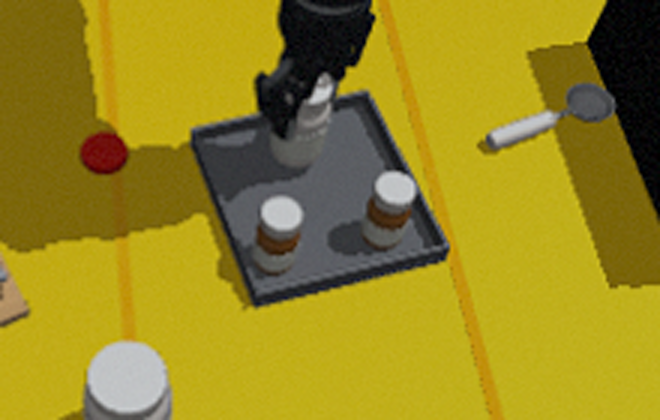

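The scene crop shows the bottle upright over the near half of the tray, with its base at about (298,165), clear of both vials. I'm lowering it slowly.

>>> arm_command:
  commands: "0 0 0.1 0 0 0 0;0 0 0.06 0 0 0 0;0 0 0.05 0 0 0 0;0 0 0.05 0 0 0 0;0 0 0.04 0 0 0 0;0 0 0.03 0 0 0 0;0 0 0 0 0 0 0;0 0 0 0 0 0 0"

```text
clock: 7.4
tcp_pos: [443.5, 177.5, 75.1]
orientation: [3.141, -0.0, 0.691]
contact_force: [-0.1, 0.1, -0.8]
gripper_width: 50.5
grasp_force: 36.7
```

>>> arm_command:
  commands: "0 0 0.02 0 0 0 0;0 0 0.02 0 0 0 0;0 0 0.02 0 0 0 0;0 0 0.02 0 0 0 0;0 0 0.02 0 0 0 0;0 0 0 0 0 0 0;0 0 0 0 0 0 0;0 0 0 0 0 0 0"

```text
clock: 8.2
tcp_pos: [443.8, 177.6, 72.5]
orientation: [3.141, -0.001, 0.691]
contact_force: [-6.1, -0.5, 12.0]
gripper_width: 50.6
grasp_force: 38.0
```

>>> arm_command:
  commands: "0 0 -0.02 0 0 0 0;0 0 0 0 0 0 0;0 0 0 0 0 0 62;0 0 0 0 0 0 66;0 0 0 0 0 0 75;0 0 0 0 0 0 90;0 0 0 0 0 0 100;0 0 0 0 0 0 100"

```text
clock: 9.0
tcp_pos: [443.5, 177.4, 71.8]
orientation: [3.142, 0.0, 0.691]
contact_force: [-0.4, -0.9, -0.1]
gripper_width: 85.6
grasp_force: 0.0
```

>>> arm_command:
  commands: "0 0 0 0 0 0 100;0 0 -0.1 0 0 0 100;0 0 -0.3 0 0 0 100;0 0 -0.6 0 0 0 100;0 0 -0.8 0 0 0 100;0 0 -0.8 0 0 0 100;0 0 -0.6 0 0 0 100;0 0 -0.3 0 0 0 100"

```text
clock: 9.8
tcp_pos: [444.5, 177.6, 215.3]
orientation: [3.139, -0.003, 0.691]
contact_force: [0.6, -0.5, -0.3]
gripper_width: 85.3
grasp_force: 0.0
```

```bash
python3 - <<'E'
from h import *
o=env.get_obs(); print(o['tcp_pos'],o['orientation'])
im,d=env.snapshot('scene'); cv2.imwrite('pics/s3.png',cv2.resize(im[120:260,170:490,::-1],None,fx=2.4,fy=2.4,interpolation=2))
ci=env.camera_info('scene')
Q=(cloud('scene',ci,d)@R.from_euler('xyz',ci['attitude']).as_matrix().T+ci['eye'])[d>0]
s=Q[(np.hypot(Q[:,0]-444,Q[:,1]-177)<35)&(Q[:,2]>90)&(Q[:,2]<110)];print(len(s),s.min(0),s.max(0))
E
```

```text
[444.45848196 177.59683245 215.28475023] [ 3.13934286 -0.00324759  0.69107823]
193 [421.23785327 151.87609258  90.16672638] [465.52707338 196.2877968  103.23921089]
```

View pics/s3.png

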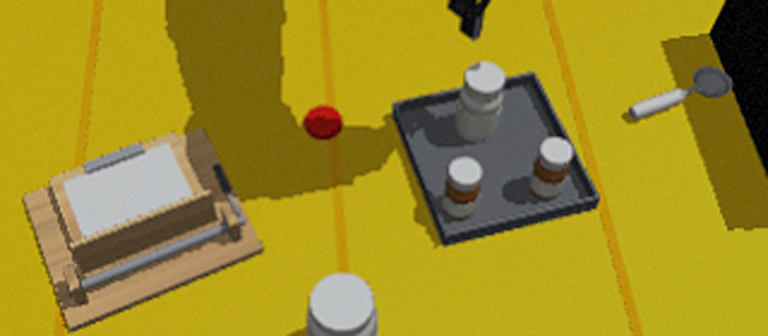

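The bottle stands upright in the tray with its cap at (484,75), and the vials at (463,185) and (552,165) haven't moved. Next is the push: gripper shut, back to the stand.

>>> arm_command:
  commands: "-0.14 0.36 0 0 0 0 50;-0.35 0.9 0 0 0 0 0;-0.35 0.9 0 0 0 0 0;-0.35 0.9 0 0 0 0 0;-0.35 0.9 0 0 0 0 0;-0.35 0.9 0 0 0 0 0;-0.35 0.9 0 0 0 0 0;-0.35 0.9 0 0 0 0 0"

```text
clock: 10.65
tcp_pos: [533.3, -95.3, 210.9]
orientation: [-3.141, 0.001, 0.691]
contact_force: [0.9, -0.2, 0.1]
gripper_width: 0.0
grasp_force: 0.0
```

>>> arm_command:
  commands: "-0.35 0.9 0 0 0 0 0;-0.35 0.9 0 0 0 0 0;-0.35 0.9 0 0 0 0 0;-0.2 0.4 0 0 0 0 0;0 0 0 0 0 0.6 0;0 0 0 0 0 0.8 0;0 0 0 0 0 0.6 0;0 0 0 0 0 0.2 0"

```text
clock: 11.45
tcp_pos: [573.6, -221.1, 210.8]
orientation: [-3.14, 0.001, 0.382]
contact_force: [-0.5, 0.4, 0.2]
gripper_width: 0.1
grasp_force: 0.0
```

>>> arm_command:
  commands: "0 0 0.3 0 0 0 0;0 0 0.5 0 0 0 0;0 0 0.6 0 0 0 0;0 0 0.6 0 0 0 0;0 0 0.5 0 0 0 0;0 0 0.3 0 0 0 0;0 0 0.15 0 0 0 0;0 0 0 0 0 0 0"

```text
clock: 12.25
tcp_pos: [573.6, -221.0, 93.1]
orientation: [-3.141, 0.001, 0.385]
contact_force: [0.0, 0.1, -0.0]
gripper_width: -0.1
grasp_force: 0.0
```

>>> arm_command:
  commands: "0.1 0 0 0 0 0 0;0.1 0 0 0 0 0 0;0.1 0 0 0 0 0 0;0.1 0 0 0 0 0 0;0.1 0 0 0 0 0 0;0.1 0 0 0 0 0 0;0.1 0 0 0 0 0 0;0.1 0 0 0 0 0 0"

```text
clock: 13.05
tcp_pos: [603.7, -209.9, 95.3]
orientation: [3.14, 0.001, 0.383]
contact_force: [-5.6, -0.9, 7.7]
gripper_width: -0.2
grasp_force: 4.1
```

>>> arm_command:
  commands: "0.1 0 0 0 0 0 0;0.1 0 0 0 0 0 0;0.1 0 0 0 0 0 0;0.1 0 0 0 0 0 0;0.1 0 0 0 0 0 0;0.1 0 0 0 0 0 0;0.1 0 0 0 0 0 0;0.1 0 0 0 0 0 0"

```text
clock: 13.85
tcp_pos: [633.9, -197.0, 93.9]
orientation: [3.142, -0.001, 0.384]
contact_force: [-1.3, -0.2, 0.3]
gripper_width: 0.3
grasp_force: 0.0
```

```bash
python3 - <<'E'
from h import *
o=env.get_obs(); print(o['tcp_pos'],o['contact_force'])
im,d=env.snapshot('scene'); cv2.imwrite('pics/s4.png',cv2.resize(im[80:280,120:340,::-1],None,fx=3,fy=3,interpolation=2))
E
```

```text
[ 633.86470193 -196.96921701   93.94249144] [-1.34354387 -0.18483249  0.26458189]
```

View pics/s4.png

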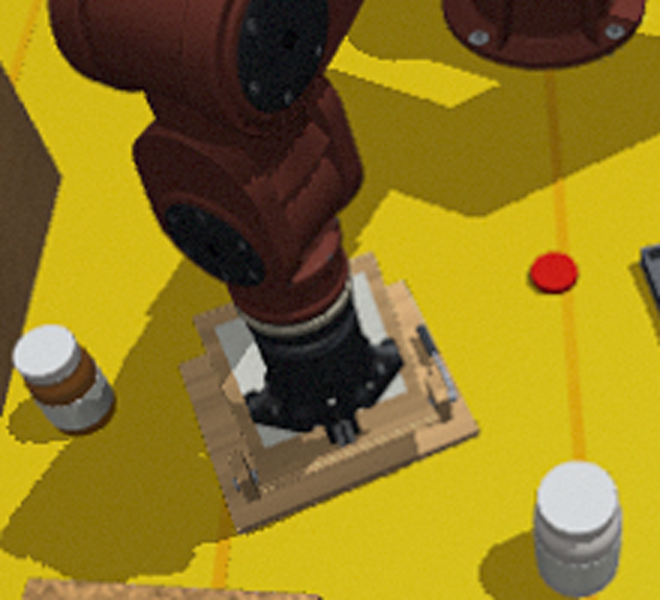

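The back appears to stand open behind the gripper (paper at about (300,350)), and the push force has gone. I'm lifting straight out with a slight forward lean away from the back.

>>> arm_command:
  commands: "0.05 0 -0.2 0 0 0 0;0.1 0 -0.4 0 0 0 0;0.1 0 -0.7 0 0 0 0;0 0 -0.9 0 0 0 0;0 0 -0.9 0 0 0 0;0 0 -0.9 0 0 0 0;0 0 -0.6 0 0 0 0;0 0 -0.2 0 0 0 0"

```text
clock: 14.7
tcp_pos: [643.4, -193.9, 290.0]
orientation: [3.138, -0.003, 0.384]
contact_force: [0.4, -0.4, -0.5]
gripper_width: -0.2
grasp_force: 0.0
```

>>> arm_command:
  commands: "-0.2 0.4 0 0 0 0 0;-0.4 0.8 0 0 0 0 0;-0.4 0.8 0 0 0 0 0;-0.4 0.8 0 0 0 0 0;-0.4 0.8 0 0 0 0 0;-0.2 0.4 0 0 0 0 0;0 0 0 0 0 0 0;0 0 0 0 0 0 0"

```text
clock: 15.5
tcp_pos: [627.7, -372.2, 284.1]
orientation: [-3.139, 0.001, 0.383]
contact_force: [-0.9, -0.1, -0.3]
gripper_width: 0.2
grasp_force: 0.0
```

```bash
python3 - <<'E'
from h import *
im,d=env.snapshot('scene'); cv2.imwrite('pics/s5.png',im[...,::-1])
ci=env.camera_info('scene')
Q=(cloud('scene',ci,d)@R.from_euler('xyz',ci['attitude']).as_matrix().T+ci['eye'])[d>0]
r=(Q[:,:2]-[556.4,-228.8]); a=r@[.927,.375]; b=r@[-.375,.927]
k=(abs(b)<50)&(abs(a)<110)&(Q[:,2]<200)
for lo in range(-100,140,20):
    s=k&(a>=lo)&(a<lo+20)
    if s.any(): print(lo, s.sum(), np.percentile(Q[s,2],[5,50,95]).round(0))
E
```

```text
0 414 [144. 163. 169.]
20 836 [ 93. 120. 154.]
40 670 [43. 66. 90.]
60 205 [42. 46. 50.]
80 442 [-1. 13. 56.]
100 238 [-2.  3. 61.]
```

View pics/s5.png

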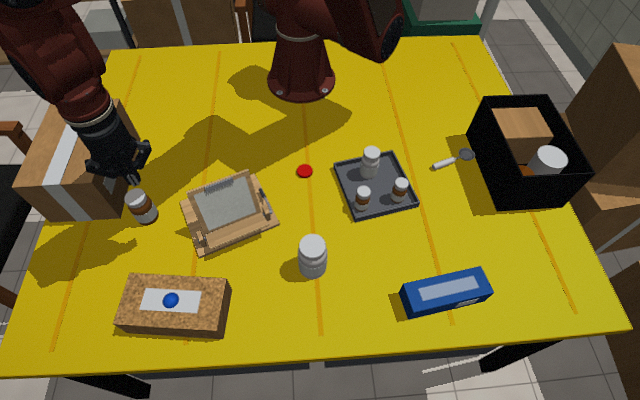

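The stand is open at (225,205), with its top edge about 168 mm up, as expected at 1.22 rad. The bottle is upright in the tray at (371,160), the other things are where they were, and the arm is clear.

```bash
python3 -c "
from cell import env
print(env.sign_off())"
```

```text
the job is handed in; nothing more can be done
None
```

The bottle is upright in the near half of the tray, the stand snapped open and is staying up by itself, nothing else appears to have moved, and I handed the job in at about 15.6 s of the 51 s allowed.

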